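Test the lantern pump plungers and reject the one that binds

ROBOT

A 7-joint arm with a two-finger parallel gripper is mounted at the origin on the work surface. World frame = base frame: x ahead of the robot, y to its left, z up, the work surface at z = 0. Lengths are in m, angles in rad, forces in N, time in s.
With the tool pointing down it reaches from about 0.425 to 0.925 m from the base axis. Payload 6.8 kg.
Tool frame: the origin (TCP) lies midway between the tips of the shut fingers; the grasp point (between the pads) lies 19 mm behind it (bot.pinch_z is the distance from the TCP to the grasp point, in m); x points along the fingers, y is the direction in which the jaws open and shut, and the axes are right-handed (so a half turn about x gives the same grasp; the last joint's range is limited). The gripper opens to 85 mm and grips with 20 to 120 N. Pads are 22 mm wide; open, the fingers measure 114 mm over their backs; the gripper's body (76 mm by 85 mm) begins 54 mm behind the grasp point. The pads swing forward as they close: fully open they stand 13 mm farther back than shut.
Start: joints at [-1.372, 0.477, 0.022, 1.555, -0.011, 1.109, -0.083], TCP at [0.204, 0.643, 0.231] pointing down, gripper open.
Joint ranges: [-2.96, 2.96], [-0.34, 2.1], [-1.41, 1.46], [0.24, 2.44], [-1.37, 4.51], [0.17, 1.92], [-2.96, 2.96]. Speed limits (rad/s): [2.39, 2.39, 3.14, 3.14, 3.14, 3.14, 3.14].

INTERFACE

Orientations are given as a unit quaternion [w, x, y, z].
In Python, from station import bot gives the robot as it stands. The module is installed in compiled form; this text tells all that it offers.
- The arm moves only by the tool step_arm, never from a script. Its argument "plan" is a list of rows, each a list of 6 numbers: the shift along the tool's x, y, z in units of 40 mm (1.0 is 40 mm), then the turn, a rotation vector about the tool's x, y, z in units of 360 degrees (1.0 is 360 degrees). In form: [[dx, dy, dz, ax, ay, az], ...]. A call has 1 to 8 rows; each row shifts and turns the commanded pose from where the row before left it, along the tool's axes as they then stand; what a row does not reach is not made up. A row lasts 1/8 s, in which the tool goes at most 62.5 mm and 10.7 degrees, less where a joint would pass 70% of its speed; a pose out of reach is approached as far as the arm can. A call with a number of a shift or a turn outside -1 to 1 is refused whole. A call with a gripper value outside its range is refused whole. "fingers" is the closure, from -1 (fully open) to 1 (shut), set as the call begins (left out, the last holds). The fingers move at their own pace and stop on an object; "force" is the grip in N (left out, the last holds). Time passes only in rows, so rows that do not move let the fingers close. It gives the time, the measured TCP pose, the force and the opening at its end, in the units of the state.
- bot.get_obs(): the state, without advancing time (a new reading comes with each control period).
- bot.read_camera(name): name is "side" or "top" or "wrist"; returns (picture, depth): 420x560x3 uint8, red, green, blue; 420x560 float32, m along the optical axis (not along the pixel's ray), 0 where there is no reading.
- bot.camera_model(name): a dict with "mtx" (3x3 intrinsics, pixels), "origin" and "rotation" of the camera in the world; the wrist camera has in their place "T_tool_cam" (4x4, takes a point from camera to tool coordinates, whose origin is the TCP and whose axes are the tool frame's). Camera axes: x right, y up, looking along -z (the intrinsics and any distortion apply to the point x, -y, -z); pixel columns grow to the right and rows downward; lengths in m; the calibration is good to about 2 mm. A picture is of the moment at which its call begins: read the wrist's pose just before it. camera_model takes no time and is no camera call.
- bot.hand_in(): hands the job in, once; it reports no verdict.
The state is a dict: "t": time; "q": joint angles; "joint_vel": joint speeds; "joint_torque": joint torques, N m; "eef_pos": TCP position; "tool_rot": TCP orientation; "contact_force": force on the tool from outside, world axes, zero at the start; "torque": the same for the moment, N m; "gripper_width": opening from 0.0 (shut) to 1.0 (fully open).
Only numpy, scipy, OpenCV 4.12 (cv2) and the standard library are available. Lean on these libraries where they do the work, as an engineer would, in place of code of your own. Each camera call takes 0.05 s, during which the arm holds its last target.

TASK

Try the plunger of each of the three lantern pumps in the rack: push its knob down gently, and if it slides freely push it fully home and leave that pump in its socket. One of them binds: as soon as you feel its resistance climb, stop (never press a plunger with more than 20 N) and leave that plunger part way in, then lift that pump out by its barrel and stand it upright in the red reject tray. Leave the lantern base, star and scriber where they lie.

Things in the scene. Friction and masses are not known exactly. Their poses are not given: they have to be found in the camera images.
- rack: Fixed wooden test rack, 75 x 230 x 20 mm, its top 20 mm above the bench. Origin: centre of its underside; its y axis runs along the row of three round sockets (at y = -70, 0, +70 mm; 37 mm wide, 14 mm deep, so their floors are 6 mm above the bench). A pump stands in each.
- pump_a_mid (a point): Centre of the barrel of the lantern pump that starts in the y = -70 mm socket of the rack: upright brass cylinder, 34 mm in diameter, 90 mm high (this point is 45 mm above its foot, 45 mm below its flat cap), 0.25 to 0.5 kg, z along it. The fingers can pass either side of the knob to grip the top 20 mm of the barrel. The three pumps look alike.
- knob_a (a point): Centre of the flat top of the black plunger knob (26 mm in diameter, 10 mm high, on an 8 mm rod) of pump a: 46 mm above the cap with the plunger fully out, 14 mm above it at home. Pulling the knob draws the plunger out again, so the pump cannot be carried by it.
- plunger_a (a joint): How far plunger a is in, m: 0 out, 0.032 home (hard end 0.034). Starts 0 to 4 mm in, stays where left. A sound one slides against a steady drag of about 3 N and meets a soft buffer (1.4 N per mm) only at home. In a binding one such a springy resistance (1.4 N per mm on top of the drag) begins near half stroke; let go, it creeps back a little.
- pump_b_mid (a point): Centre of the barrel of the lantern pump that starts in the middle socket of the rack: upright brass cylinder, 34 mm in diameter, 90 mm high (this point is 45 mm above its foot, 45 mm below its flat cap), 0.25 to 0.5 kg, z along it. The fingers can pass either side of the knob to grip the top 20 mm of the barrel. The three pumps look alike.
- knob_b (a point): Centre of the flat top of the black plunger knob (26 mm in diameter, 10 mm high, on an 8 mm rod) of pump b: 46 mm above the cap with the plunger fully out, 14 mm above it at home. Pulling the knob draws the plunger out again, so the pump cannot be carried by it.
- plunger_b (a joint): How far plunger b is in, m: 0 out, 0.032 home (hard end 0.034). Starts 0 to 4 mm in, stays where left. A sound one slides against a steady drag of about 3 N and meets a soft buffer (1.4 N per mm) only at home. In a binding one such a springy resistance (1.4 N per mm on top of the drag) begins near half stroke; let go, it creeps back a little.
- pump_c_mid (a point): Centre of the barrel of the lantern pump that starts in the y = +70 mm socket of the rack: upright brass cylinder, 34 mm in diameter, 90 mm high (this point is 45 mm above its foot, 45 mm below its flat cap), 0.25 to 0.5 kg, z along it. The fingers can pass either side of the knob to grip the top 20 mm of the barrel. The three pumps look alike.
- knob_c (a point): Centre of the flat top of the black plunger knob (26 mm in diameter, 10 mm high, on an 8 mm rod) of pump c: 46 mm above the cap with the plunger fully out, 14 mm above it at home. Pulling the knob draws the plunger out again, so the pump cannot be carried by it.
- plunger_c (a joint): How far plunger c is in, m: 0 out, 0.032 home (hard end 0.034). Starts 0 to 4 mm in, stays where left. A sound one slides against a steady drag of about 3 N and meets a soft buffer (1.4 N per mm) only at home. In a binding one such a springy resistance (1.4 N per mm on top of the drag) begins near half stroke; let go, it creeps back a little.
- tray: Fixed red open reject tray, 150 x 150 x 28 mm, walls and floor 5 mm thick, empty. Origin: centre of its underside. It stands to the left or the right of the rack.
- base_mid (a point): Centre of a loose hexagonal brass lantern base, about 116 mm across and 40 mm high, on the other side of the rack from the tray; bystander.
- star: Loose brass eight-pointed star cutout, 71 mm across, 5 mm thick, lying beyond the rack; origin under its centre; bystander.
- scriber: Loose steel scriber, about 145 mm long and 11 mm thick, lying between the robot and the rack; origin under its middle, x along it to the point; bystander.
Mind the look-alikes: they are no part of the job. Of the things that look like the rack, take the one that is farthest from the robot's base at the start. Leave any blue look-alike of the part that bears pump_a_mid alone.

How it is judged:
By the outcome, as a careful person would: the job done as asked, in the order asked, and still so for the second after the job is handed in, with the robot touching nothing.
It also fails if it takes over 61 s, if anything falls off the work surface, if the arm or the gripper's body presses on something with over 40 N, if the wrist force passes 120 N, or if a joint passes its speed limit or range.

## Working session

There is one attempt and no reset: what is moved stays moved. The work goes in short steps, Python scripts to look and compute and a tool call to move; the robot and the scene stay as the last step left them, time stands still between calls to the robot, and variables do not carry over. Pictures are saved under pics/ and viewed, and the job is handed in when it is done.

Besides the shell and the picture viewer there is one more tool, called after "Emit:" in YAML: its name, and indented under it one key for each argument. step_arm: Moves the arm, as the interface text tells. Shifts and turns lie within -1 to 1; 1 stands for 40 mm of shift or 360 degrees of turn. Its arguments: {"type":"object","properties":{"plan":{"type":"array"},"fingers":{"type":"number"},"force":{"type":"number"}},"required":["plan"]}

```bash
mkdir -p pics; ls; cat > h.py <<'E'
import numpy as np, cv2
from station import bot
def snap(name,fn):
    o=bot.get_obs()
    p,d=bot.read_camera(name)
    cv2.imwrite('pics/'+fn+'.png',p[:,:,::-1]); np.savez('pics/'+fn+'.npz',p=p,d=d,pos=o['eef_pos'],rot=o['tool_rot'])
    return p,d
def unproj(name,d,u,v,z=None,pos=None,rot=None):
    m=bot.camera_model(name);K=np.array(m['mtx'])
    dist=m.get('dist',None)
    z=d[int(v),int(u)] if z is None else z
    xy=cv2.undistortPoints(np.array([[[u,v]]],float),K,np.array(dist) if dist is not None else None)[0,0]
    c=np.array([xy[0]*z,-xy[1]*z,-z])
    if 'origin' in m: return np.array(m['rotation'])@c+np.array(m['origin'])
E
python3 - <<'E'
from h import *
for n in ['side','top','wrist']:
    m=bot.camera_model(n); print(n,m); snap(n,n+'0')
o=bot.get_obs(); print(o)
E
```

```text
pics
side {'mtx': array([[384.70016634,   0.        , 276.36499054],
       [  0.        , 384.70016634, 215.27252812],
       [  0.        ,   0.        ,   1.        ]]), 'origin': array([ 0.44168884, -0.65787869,  0.69433113]), 'rotation': array([ 0.91324398,  0.4070197 , -0.00663262, -0.01662552])}
top {'mtx': array([[476.09851952,   0.        , 277.30048403],
       [  0.        , 476.09851952, 207.49633722],
       [  0.        ,   0.        ,   1.        ]]), 'origin': array([0.27292613, 0.0030593 , 1.15008519]), 'rotation': array([-0.69818131, -0.06970196,  0.06028898,  0.7099646 ])}
wrist {'mtx': array([[321.22654052,   0.        , 278.46987261],
       [  0.        , 321.22654052, 208.4334134 ],
       [  0.        ,   0.        ,   1.        ]]), 'T_tool_cam': array([[ 2.59269993e-04,  2.69037895e-01, -9.63129557e-01,
        -1.43490075e-01],
       [ 9.99999932e-01,  1.83883423e-04,  3.20560804e-04,
        -1.11339114e-03],
       [ 2.63346564e-04, -9.63129574e-01, -2.69037829e-01,
        -6.80684043e-02],
       [ 0.00000000e+00,  0.00000000e+00,  0.00000000e+00,
         1.00000000e+00]])}
{'t': 0.15, 'q': array([-1.37208159,  0.47760613,  0.02235558,  1.5561715 , -0.01150832,
        1.10933042, -0.08310434]), 'joint_vel': array([-0.00290545, -0.00260329,  0.00203121, -0.00463812, -0.00133709,
        0.00063971,  0.00036992]), 'joint_torque': array([ 3.13427758e-03, -5.96924722e+01,  1.61038209e+00, -2.81489897e+01,
        1.26384807e-02,  6.60290709e-03, -5.16647290e-06]), 'eef_pos': array([0.20373981, 0.6430544 , 0.23057431]), 'tool_rot': array([ 0.6987603 ,  0.10756094,  0.69884487, -0.1085382 ]), 'contact_force': array([0.09996981, 0.01531405, 0.10397528]), 'torque': array([-0.00912632, -0.05053835,  0.0233709 ]), 'gripper_width': 1.0013072036666555}
```

View pics/top0.png

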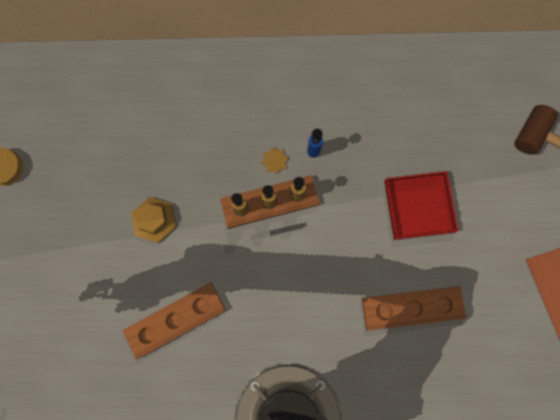

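View pics/side0.png

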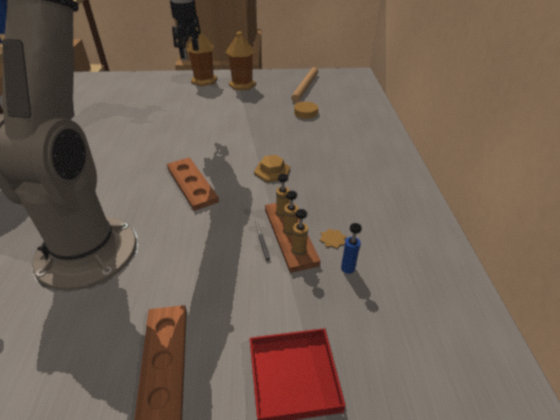

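View pics/wrist0.png

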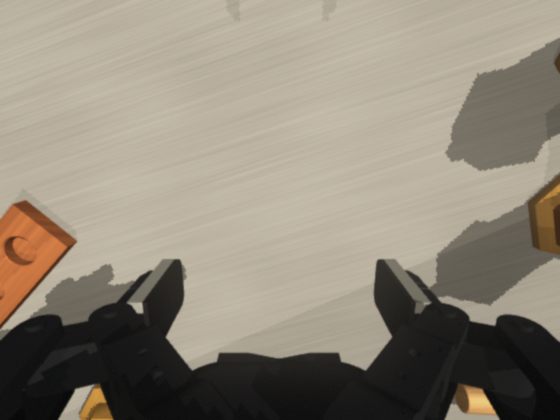

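```bash
cat >> h.py <<'E'
from scipy.spatial.transform import Rotation as R
def q2R(q): return R.from_quat([q[1],q[2],q[3],q[0]]).as_matrix()
def cloud(name,d,pos=None,rot=None):
    m=bot.camera_model(name);K=np.array(m['mtx']); h,w=d.shape
    u,v=np.meshgrid(np.arange(w),np.arange(h))
    c=np.stack([(u-K[0,2])/K[0,0]*d,-(v-K[1,2])/K[1,1]*d,-d],-1)
    if 'origin' in m: Rm=q2R(m['rotation']);o=np.array(m['origin'])
    else:
        T=np.array(m['T_tool_cam']);Rt=q2R(rot);Rm=Rt@T[:3,:3];o=Rt@T[:3,3]+pos
    return c@Rm.T+o
E
python3 - <<'E'
from h import *
for n,pts in [('top',dict(knobs=(238,199),kb=(268,191),kc=(298,182),blue=(317,133),tray=(421,205),base=(150,216),star=(275,160),bench=(350,240),rackR=(414,308),rackL=(174,320),rack=(253,205))),('side',dict(k1=(283,178),k2=(291,195),k3=(301,213),tray=(295,375),bench=(230,300)))]:
    z=np.load(f'pics/{n}0.npz');c=cloud(n,z['d'])
    print(n,bot.camera_model(n).keys())
    for k,(u,v) in pts.items(): print(k,np.round(c[v,u],4))
p=np.load('pics/top0.npz')['p'][:,:,::-1]
cv2.imwrite('pics/crop_top.png',cv2.resize(p[110:250,190:350],None,fx=5,fy=4.2,interpolation=cv2.INTER_CUBIC)[:600,:800])
p=np.load('pics/side0.npz')['p'][:,:,::-1]
cv2.imwrite('pics/crop_side.png',cv2.resize(p[160:280,240:380],None,fx=5,fy=5,interpolation=cv2.INTER_CUBIC))
E
```

```text
top dict_keys(['mtx', 'origin', 'rotation'])
knobs [0.481  0.0998 0.1419]
kb [0.498  0.0348 0.1398]
kc [ 0.516  -0.0307  0.1433]
blue [ 0.6296 -0.076   0.1347]
tray [ 0.4864 -0.3341  0.0037]
base [0.4646 0.3186 0.0406]
star [0.6066 0.0206 0.0057]
bench [ 0.4036 -0.1576  0.0031]
rackR [ 0.2408 -0.3003  0.004 ]
rackL [0.2217 0.2637 0.0049]
rack [0.4907 0.0752 0.0201]
side dict_keys(['mtx', 'origin', 'rotation'])
k1 [0.4839 0.0948 0.1381]
k2 [0.4993 0.0306 0.1366]
k3 [ 0.5166 -0.0368  0.1404]
tray [ 0.4867 -0.3302  0.0041]
bench [ 0.3579 -0.1562 -0.0011]
```

View pics/crop_top.png

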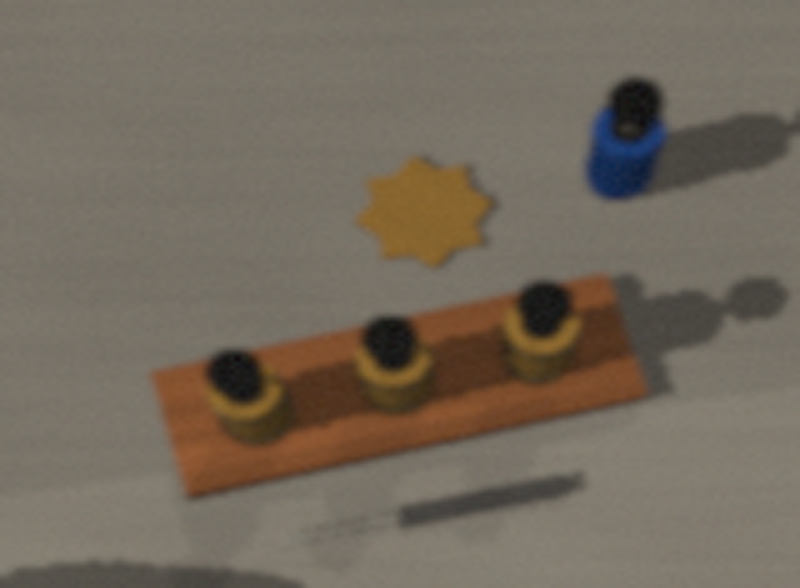

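View pics/crop_side.png

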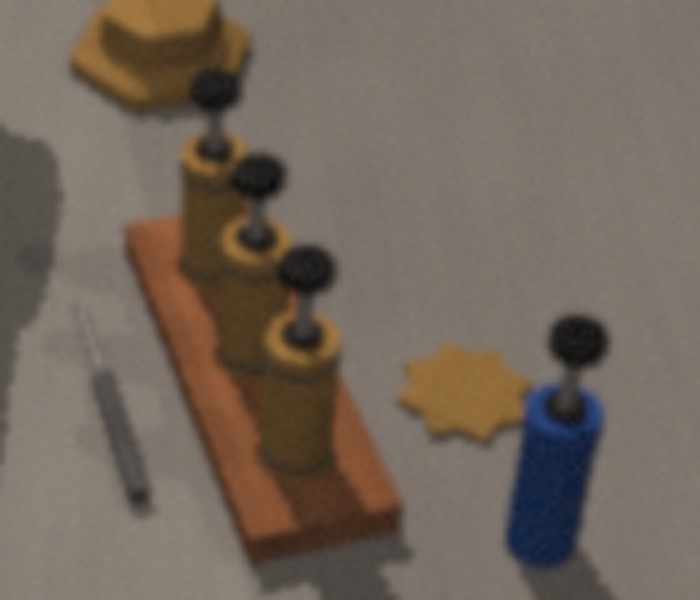

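```bash
python3 - <<'E'
from h import *
o=bot.get_obs();Rt=q2R(o['tool_rot']);print(np.round(Rt,3))
K=[]
for n in ['top','side']:
    z=np.load(f'pics/{n}0.npz');c=cloud(n,z['d']);p=z['p'].astype(int)
    print(n,'bench z',[np.round(c[v,u],3) for u,v in ([(350,240),(230,130),(200,240)] if n=='top' else [(230,300),(370,200),(240,140)])])
    dark=p.max(-1)<60
    for g in [(0.482,0.097),(0.4985,0.0325),(0.516,-0.034)]:
        m=(np.hypot(c[...,0]-g[0],c[...,1]-g[1])<0.022)&(c[...,2]>0.118)&dark
        P=c[m]; top=np.percentile(P[:,2],90)
        t=P[P[:,2]>top-0.004]
        print(n,g,m.sum(),'top',round(top,4),'mean',np.round(t.mean(0),4),'mid',np.round((t.min(0)+t.max(0))/2,4),np.round(np.ptp(t,0),4))
    # tray: red
    m=(p[...,0]>110)&(p[...,1]<30)&(p[...,2]<30)&(c[...,1]<-0.2)
    P=c[m];rect=cv2.minAreaRect(P[P[:,2]>0.015][:,:2].astype(np.float32)); print('tray',rect, m.sum())
    m=(p[...,0]-p[...,2]>30)&(np.abs(c[...,2]-0.02)<0.006)&(np.hypot(c[...,0]-.5,c[...,1]-.03)<.14)
    rect=cv2.minAreaRect(c[m][:,:2].astype(np.float32)); print('rack',rect,m.sum())
    # scriber region height
E
```

```text
[[-0.     0.302  0.953]
 [-0.001  0.953 -0.302]
 [-1.    -0.001  0.   ]]
top bench z [array([ 0.404, -0.158,  0.003]), array([ 0.69 ,  0.134, -0.002]), array([0.41 , 0.206, 0.001])]
top (0.482, 0.097) 88 top 0.1419 mean [0.4832 0.1021 0.14  ] mid [0.4827 0.1023 0.1406] [0.0204 0.0176 0.0052]
top (0.4985, 0.0325) 90 top 0.1414 mean [0.4996 0.0357 0.1396] mid [0.4991 0.0359 0.1401] [0.0212 0.0197 0.0052]
top (0.516, -0.034) 87 top 0.1435 mean [ 0.5158 -0.0315  0.1418] mid [ 0.5163 -0.032   0.1427] [0.0232 0.0198 0.0062]
tray ((0.4833175837993622, -0.32691287994384766), (0.1437215954065323, 0.14688308537006378), 5.647195339202881) 874
rack ((0.5003063082695007, 0.03545476496219635), (0.07606612890958786, 0.22965103387832642), 13.805093765258789) 2034
side bench z [array([ 0.358, -0.156, -0.001]), array([ 0.735,  0.17 , -0.001]), array([ 0.356,  0.513, -0.004])]
side (0.482, 0.097) 72 top 0.1389 mean [0.4834 0.0997 0.1377] mid [0.4832 0.1017 0.1376] [0.0225 0.025  0.005 ]
side (0.4985, 0.0325) 72 top 0.1393 mean [0.5    0.0311 0.1378] mid [0.5003 0.0328 0.1384] [0.0208 0.0244 0.0051]
side (0.516, -0.034) 81 top 0.1415 mean [ 0.5164 -0.0371  0.1401] mid [ 0.5164 -0.0375  0.1398] [0.0215 0.0228 0.0046]
tray ((0.4849209189414978, -0.33396467566490173), (0.1403539925813675, 0.14605934917926788), 2.8041510581970215) 16
rack ((0.5002751350402832, 0.03395257145166397), (0.07589084655046463, 0.23228445649147034), 13.882007598876953) 1103
```

```bash
cat >> h.py <<'E'
def plan(target,yaw_deg,N,dec=3,start=None):
    """straight line, tool down; rows in tool axes/units from measured pose"""
    o=bot.get_obs();p=np.array(o['eef_pos']);Rt=q2R(o['tool_rot'])
    y=np.radians(yaw_deg);Y=np.array([np.cos(y),np.sin(y),0]);X=np.array([0,0,-1.]);Rg=np.stack([X,Y,np.cross(X,Y)],1)
    rv=R.from_matrix(Rt.T@Rg).as_rotvec()
    print('pos',np.round(p,4),'rotvec deg',np.round(np.degrees(rv),2),'F',np.round(o['contact_force'],2),'t',round(o['t'],2))
    rows=[]
    for i in range(N):
        want=p+(np.array(target)-p)/(N-i)
        sh=np.round(Rt.T@(want-p)/0.04,dec)
        rr=R.from_matrix(Rt.T@Rg).as_rotvec()/(N-i)/(2*np.pi); rr=np.round(rr,4)
        p=p+Rt@(sh*0.04);Rt=Rt@R.from_rotvec(rr*2*np.pi).as_matrix()
        rows.append([*map(float,sh),*map(float,rr)])
    for i in range(0,N,8): print(str(rows[i:i+8]).replace(' ',''))
    print('end',np.round(p,4))
E
python3 - <<'E'
from h import *
plan([0.4835,0.1027,0.19],13.85,21)
E
```

```text
pos [0.2037 0.6431 0.2306] rotvec deg [5.857e+01 5.000e-02 7.000e-02] F [0.1  0.02 0.1 ] t 0.15
[[0.049,-0.513,0.512,0.0077,0.0,0.0],[0.049,-0.487,0.536,0.0077,0.0,0.0],[0.049,-0.461,0.559,0.0078,0.0,0.0],[0.049,-0.433,0.581,0.0077,0.0,0.0],[0.049,-0.404,0.601,0.0078,0.0,0.0],[0.049,-0.374,0.62,0.0077,0.0,0.0],[0.049,-0.344,0.637,0.0078,0.0,0.0],[0.049,-0.312,0.654,0.0077,0.0,0.0]]
[[0.049,-0.28,0.668,0.0078,0.0,0.0],[0.049,-0.247,0.681,0.0077,0.0,0.0],[0.049,-0.214,0.692,0.0078,0.0,0.0],[0.049,-0.18,0.702,0.0077,0.0,0.0],[0.049,-0.146,0.709,0.0078,0.0,0.0],[0.049,-0.111,0.716,0.0077,0.0,0.0],[0.049,-0.076,0.72,0.0078,0.0,0.0],[0.049,-0.041,0.723,0.0077,0.0,0.0]]
[[0.049,-0.005,0.724,0.0078,0.0,0.0],[0.049,0.03,0.724,0.0077,0.0,0.0],[0.049,0.065,0.721,0.0078,0.0001,0.0],[0.049,0.1,0.718,0.0077,0.0,0.0001],[0.049,0.135,0.712,0.0078,0.0001,0.0]]
end [0.4835 0.1027 0.19  ]
```

Emit:
step_arm:
  plan:
    - [0.05,-0.51,0.51,0.0077,0,0]
    - [0.05,-0.49,0.54,0.0077,0,0]
    - [0.05,-0.46,0.56,0.0078,0,0]
    - [0.05,-0.43,0.58,0.0077,0,0]
    - [0.05,-0.4,0.6,0.0078,0,0]
    - [0.05,-0.37,0.62,0.0077,0,0]
    - [0.05,-0.34,0.64,0.0078,0,0]
    - [0.05,-0.31,0.65,0.0077,0,0]
  fingers: 1
  force: 60

```text
t: 1.15
eef_pos: [0.3115, 0.4369, 0.2151]
tool_rot: [0.664, 0.242, 0.664, -0.242]
contact_force: [-0.8, -0.6, 0.1]
gripper_width: -0.001
```

Emit:
step_arm:
  plan:
    - [0.05,-0.28,0.67,0.0078,0,0]
    - [0.05,-0.25,0.68,0.0077,0,0]
    - [0.05,-0.21,0.69,0.0078,0,0]
    - [0.05,-0.18,0.7,0.0077,0,0]
    - [0.05,-0.15,0.71,0.0078,0,0]
    - [0.05,-0.11,0.72,0.0077,0,0]
    - [0.05,-0.08,0.72,0.0078,0,0]
    - [0.05,-0.04,0.72,0.0077,0,0]

```text
t: 2.15
eef_pos: [0.4181, 0.2307, 0.1992]
tool_rot: [0.605, 0.366, 0.605, -0.366]
contact_force: [0.1, 0.2, -0.1]
gripper_width: 0.001
```

```bash
python3 - <<'E'
from h import *
plan([0.4835,0.1027,0.175],13.85,6)
E
```

```text
pos [0.4181 0.2307 0.1992] rotvec deg [ 1.378e+01 -0.000e+00 -1.000e-02] F [ 0.13  0.19 -0.09] t 2.15
[[0.101,-0.006,0.599,0.0064,-0.0,-0.0],[0.101,0.018,0.599,0.0064,-0.0,-0.0],[0.101,0.043,0.597,0.0064,-0.0,-0.0],[0.101,0.066,0.595,0.0064,-0.0,-0.0],[0.101,0.09,0.592,0.0063,-0.0,-0.0],[0.1,0.114,0.588,0.0064,-0.0,-0.0]]
end [0.4835 0.1027 0.175 ]
```

Emit:
step_arm:
  plan:
    - [0.1,0,0.6,0.0064,0,0]
    - [0.1,0.02,0.6,0.0064,0,0]
    - [0.1,0.04,0.6,0.0064,0,0]
    - [0.1,0.07,0.595,0.0064,0,0]
    - [0.1,0.09,0.59,0.0063,0,0]
    - [0.1,0.11,0.59,0.0064,0,0]
    - [0,0,0,0,0,0]

```text
t: 3.02
eef_pos: [0.484, 0.1021, 0.175]
tool_rot: [0.556, 0.436, 0.556, -0.437]
contact_force: [-0.3, 0.8, 0.1]
gripper_width: -0.001
```

```bash
python3 - <<'E'
from h import *
plan([0.4835,0.1027,0.150],13.85,2)
p,d=snap('wrist','w1'); snap('side','s1')
E
```

```text
pos [0.484  0.1021 0.175 ] rotvec deg [-0.09  0.05  0.02] F [-0.25  0.84  0.14] t 3.02
[[0.312,-0.004,-0.009,-0.0001,0.0001,0.0],[0.312,-0.005,-0.008,-0.0001,0.0,0.0001]]
end [0.4835 0.1027 0.15  ]
```

View pics/w1.png

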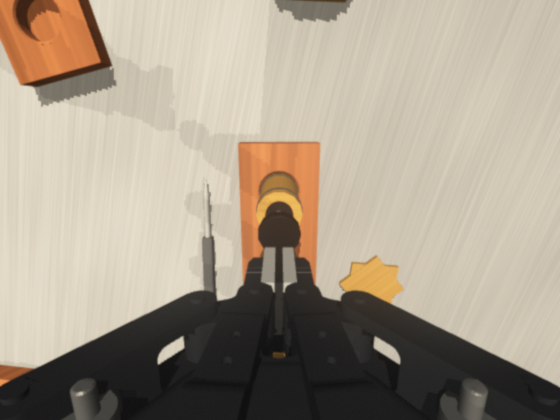

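View pics/s1.png

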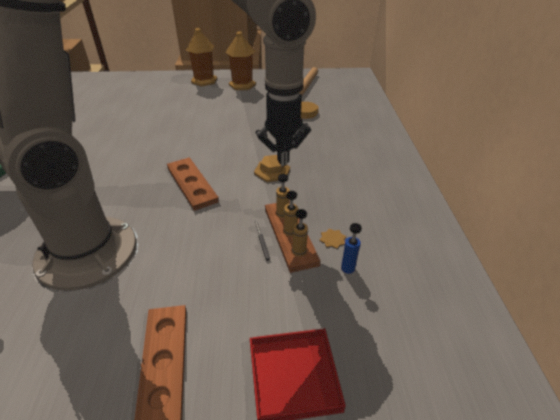

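```bash
python3 - <<'E'
from h import *
z=np.load('pics/w1.npz');c=cloud('wrist',z['d'],z['pos'],z['rot'])
for u,v in [(279,228),(279,215),(265,208),(279,200),(250,160),(150,250)]: print((u,v),np.round(c[v,u],4))
p=z['p'].astype(int)
m=(np.abs(c[...,2]-0.096)<0.006)&(np.hypot(c[...,0]-.4835,c[...,1]-.1027)<.03)
P=c[m];print(m.sum(),np.round(P[:,2].mean(),4),cv2.minEnclosingCircle(P[:,:2].astype(np.float32)))
m=(c[...,2]>0.132)&(c[...,2]<.15)&(np.hypot(c[...,0]-.4835,c[...,1]-.1027)<.02)
P=c[m];print(m.sum(),np.percentile(P[:,2],[10,50,90]),cv2.minEnclosingCircle(P[:,:2].astype(np.float32)))
m=(np.abs(c[...,2]-0.02)<0.006)&(p[...,0]-p[...,2]>30)&(np.hypot(c[...,0]-.5,c[...,1]-.035)<.13)
P=c[m];print(cv2.minAreaRect(P[:,:2].astype(np.float32)),np.median(P[:,2]))
E
```

```text
(279, 228) [0.4824 0.1075 0.1408]
(279, 215) [0.4806 0.1148 0.1393]
(265, 208) [0.4728 0.1051 0.0973]
(279, 200) [0.4811 0.1131 0.0969]
(250, 160) [0.4507 0.1251 0.021 ]
(150, 250) [0.3668 0.0041 0.0019]
962 0.0974 ((0.48342251777648926, 0.10272980481386185), 0.017222123220562935)
1282 [0.13849807 0.14003768 0.14092878] ((0.48348259925842285, 0.1029110848903656), 0.01299575436860323)
((0.48981398344039917, 0.07700259238481522), (0.07518501579761505, 0.14284490048885345), 13.852124214172363) 0.020905022749426072
```

Emit:
step_arm:
  plan:
    - [0.5,0,-0.015,0,0,0]
    - [0.3,0,0,0,0,0]
    - [0.1,0,0,0,0,0]
    - [0.1,0,0,0,0,0]
    - [0.075,0,0,0,0,0]

```text
t: 3.75
eef_pos: [0.4834, 0.1054, 0.1325]
tool_rot: [0.557, 0.435, 0.557, -0.435]
contact_force: [-0.9, -0.6, 1.5]
gripper_width: -0.001
```

Emit:
step_arm:
  plan:
    - [0.05,0,0,0,0,0]

```text
t: 3.88
eef_pos: [0.4833, 0.1053, 0.1304]
tool_rot: [0.557, 0.435, 0.557, -0.435]
contact_force: [-0.7, -0.0, 2.4]
gripper_width: 0.002
```

Emit:
step_arm:
  plan:
    - [0.05,0,0,0,0,0]

```text
t: 4.0
eef_pos: [0.4833, 0.1052, 0.1284]
tool_rot: [0.557, 0.435, 0.557, -0.435]
contact_force: [-0.2, 0.9, 2.2]
gripper_width: 0.001
```

Emit:
step_arm:
  plan:
    - [0.05,0,0.02,0,0,0]

```text
t: 4.12
eef_pos: [0.4835, 0.1045, 0.1264]
tool_rot: [0.557, 0.435, 0.557, -0.435]
contact_force: [-0.6, 1.3, 5.5]
gripper_width: -0.002
```

Emit:
step_arm:
  plan:
    - [0.05,0,0,0,0,0]

```text
t: 4.25
eef_pos: [0.4838, 0.1046, 0.1246]
tool_rot: [0.557, 0.436, 0.557, -0.435]
contact_force: [-1.5, 1.7, 6.9]
gripper_width: 0.001
```

Emit:
step_arm:
  plan:
    - [0.05,0,0,0,0,0]

```text
t: 4.38
eef_pos: [0.484, 0.1047, 0.1228]
tool_rot: [0.557, 0.436, 0.557, -0.435]
contact_force: [-2.3, 1.7, 8.1]
gripper_width: 0.003
```

Emit:
step_arm:
  plan:
    - [0,0,0,0,0,0]

```text
t: 4.5
eef_pos: [0.4838, 0.1047, 0.1227]
tool_rot: [0.557, 0.436, 0.557, -0.435]
contact_force: [-0.8, 0.4, 5.9]
gripper_width: 0.003
```

```bash
python3 - <<'E'
from h import *
o=bot.get_obs(); print(o)
E
```

```text
{'t': 4.5, 'q': array([-0.68614097,  0.34600579,  0.41986756,  2.10206054, -0.20918738,
        0.73136781,  0.11294023]), 'joint_vel': array([-0.00201483, -0.00136978,  0.00148603,  0.00165643,  0.00163614,
       -0.00079822, -0.00156862]), 'joint_torque': array([ 5.34958541e-01, -3.73550785e+01,  4.78806496e+00, -1.92817301e+01,
        2.27908571e-01, -4.13494958e-01,  7.64880620e-03]), 'eef_pos': array([0.48383946, 0.1046859 , 0.12271939]), 'tool_rot': array([ 0.55742545,  0.43557678,  0.5572457 , -0.43477231]), 'contact_force': array([-0.82561743,  0.44384601,  5.91334417]), 'torque': array([0.22387056, 0.31121111, 0.00612168]), 'gripper_width': 0.0029557861317445083}
```

Emit:
step_arm:
  plan:
    - [-0.4,0,0,0,0,0]
    - [-0.6,0,0,0,0,0]
    - [0,0,0,0,0,0]

```text
t: 4.88
eef_pos: [0.4847, 0.1045, 0.1643]
tool_rot: [0.558, 0.436, 0.557, -0.434]
contact_force: [-0.1, -0.2, -0.8]
gripper_width: 0.0
```

```bash
python3 - <<'E'
from h import *
plan([0.5003,0.0347,0.155],13.85,4)
E
```

```text
pos [0.4847 0.1045 0.1643] rotvec deg [ 0.16 -0.03 -0.22] F [-0.12 -0.16 -0.82] t 4.88
[[0.058,-0.011,0.447,0.0001,-0.0,-0.0002],[0.058,-0.011,0.447,0.0001,-0.0,-0.0001],[0.057,-0.011,0.447,0.0001,-0.0,-0.0002],[0.058,-0.01,0.447,0.0002,-0.0001,-0.0001]]
end [0.5003 0.0347 0.155 ]
```

Emit:
step_arm:
  plan:
    - [0,-0.01,0.45,0,0,0]
    - [0,-0.01,0.45,0,0,0]
    - [0.06,-0.01,0.45,0,0,0]
    - [0.12,-0.01,0.44,0,0,0]
    - [0.05,0,0,0,0,0]
    - [0,0,0,0,0,0]

```text
t: 5.62
eef_pos: [0.4987, 0.0351, 0.1527]
tool_rot: [0.557, 0.435, 0.558, -0.435]
contact_force: [0.1, -0.2, -0.8]
gripper_width: -0.0
```

```bash
python3 - <<'E'
from h import *
plan([0.5003,0.0347,0.145],13.85,1)
z=snap('wrist','w2');z=np.load('pics/w2.npz');c=cloud('wrist',z['d'],z['pos'],z['rot'])
for g in [(0.4835,.1027),(.5003,.0347)]:
  m=(c[...,2]>0.108)&(c[...,2]<.148)&(np.hypot(c[...,0]-g[0],c[...,1]-g[1])<.016)
  P=c[m];print(m.sum(),np.round(np.percentile(P[:,2],[10,50,90]),4),cv2.minEnclosingCircle(P[:,:2].astype(np.float32)))
E
```

```text
pos [0.4987 0.0351 0.1527] rotvec deg [ 0.2  -0.02  0.05] F [ 0.09 -0.15 -0.77] t 5.62
[[0.194,0.036,0.019,0.0006,-0.0,0.0001]]
end [0.5003 0.0347 0.145 ]
2015 [0.1257 0.1266 0.1275] ((0.4835689663887024, 0.1026361733675003), 0.01296975463628769)
952 [0.136  0.1398 0.1406] ((0.5000132918357849, 0.03570057824254036), 0.012784632854163647)
```

View pics/w2.png

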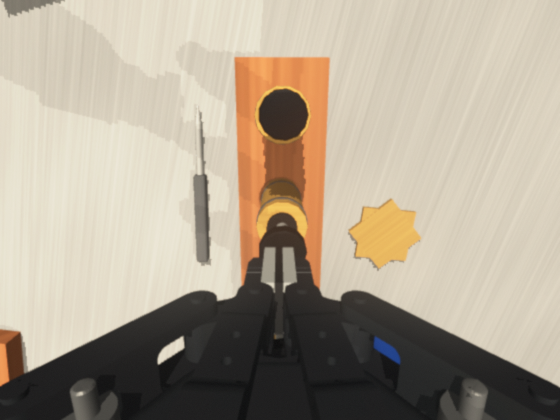

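Emit:
step_arm:
  plan:
    - [0.2,0.03,0,0,0,0]
    - [0.1,0,0,0,0,0]
    - [0.1,0,0,0,0,0]
    - [0.1,0,0,0,0,0]
    - [0.075,0,0,0,0,0]
    - [0.05,0,0,0,0,0]

```text
t: 6.42
eef_pos: [0.5003, 0.0349, 0.128]
tool_rot: [0.557, 0.435, 0.557, -0.435]
contact_force: [-0.6, 0.6, 2.5]
gripper_width: 0.002
```

Emit:
step_arm:
  plan:
    - [0.05,0,0,0,0,0]

```text
t: 6.55
eef_pos: [0.5004, 0.0348, 0.126]
tool_rot: [0.557, 0.435, 0.557, -0.435]
contact_force: [-0.9, 0.3, 2.4]
gripper_width: 0.003
```

Emit:
step_arm:
  plan:
    - [0.05,0,0,0,0,0]

```text
t: 6.68
eef_pos: [0.5004, 0.0348, 0.124]
tool_rot: [0.557, 0.435, 0.557, -0.435]
contact_force: [-1.4, 0.6, 2.0]
gripper_width: -0.0
```

Emit:
step_arm:
  plan:
    - [0.05,0,0,0,0,0]

```text
t: 6.8
eef_pos: [0.5003, 0.0348, 0.122]
tool_rot: [0.557, 0.435, 0.557, -0.435]
contact_force: [-0.5, -0.2, 2.1]
gripper_width: -0.001
```

Emit:
step_arm:
  plan:
    - [0.08,0,0,0,0,0]
    - [0.08,0,0,0,0,0]
    - [0.06,0,0,0,0,0]
    - [0.03,0,0,0,0,0]

```text
t: 7.3
eef_pos: [0.5002, 0.0348, 0.1119]
tool_rot: [0.557, 0.435, 0.557, -0.435]
contact_force: [-0.3, 0.3, 1.7]
gripper_width: 0.003
```

Emit:
step_arm:
  plan:
    - [0.025,0,0,0,0,0]

```text
t: 7.42
eef_pos: [0.5003, 0.0348, 0.111]
tool_rot: [0.557, 0.435, 0.557, -0.435]
contact_force: [-0.6, 0.6, 1.4]
gripper_width: 0.002
```

Emit:
step_arm:
  plan:
    - [0.025,0,0,0,0,0]

```text
t: 7.55
eef_pos: [0.5003, 0.0348, 0.1101]
tool_rot: [0.557, 0.435, 0.557, -0.435]
contact_force: [-0.7, 1.7, 2.3]
gripper_width: 0.002
```

Emit:
step_arm:
  plan:
    - [0.025,0,0,0,0,0]

```text
t: 7.68
eef_pos: [0.5004, 0.0348, 0.1091]
tool_rot: [0.557, 0.435, 0.557, -0.435]
contact_force: [-0.8, 0.0, 3.7]
gripper_width: -0.003
```

Emit:
step_arm:
  plan:
    - [0.025,0,0,0,0,0]

```text
t: 7.8
eef_pos: [0.5004, 0.0348, 0.1082]
tool_rot: [0.557, 0.435, 0.557, -0.435]
contact_force: [-1.4, 1.5, 4.5]
gripper_width: -0.001
```

Emit:
step_arm:
  plan:
    - [-0.4,0,0,0,0,0]
    - [-1,0,0,0,0,0]
    - [0,0,0,0,0,0]

```text
t: 8.18
eef_pos: [0.5025, 0.0347, 0.1673]
tool_rot: [0.558, 0.437, 0.556, -0.434]
contact_force: [-0.4, 0.8, -0.7]
gripper_width: 0.001
```

```bash
python3 - <<'E'
from h import *
plan([0.5170,-0.0330,0.155],13.85,4)
E
```

```text
pos [0.5025 0.0347 0.1673] rotvec deg [ 0.15 -0.   -0.34] F [-0.41  0.77 -0.69] t 8.18
[[0.077,-0.015,0.432,0.0001,-0.0,-0.0002],[0.077,-0.014,0.432,0.0001,-0.0,-0.0002],[0.077,-0.014,0.433,0.0001,-0.0,-0.0003],[0.076,-0.013,0.432,0.0001,-0.0,-0.0002]]
end [ 0.517 -0.033  0.155]
```

Emit:
step_arm:
  plan:
    - [0,0,0.43,0,0,0]
    - [0,0,0.44,0,0,0]
    - [0.06,0,0.44,0,0,0]
    - [0.1,0,0.44,0,0,0]
    - [0.05,0,0,0,0,0]
    - [0,0,0,0,0,0]

```text
t: 8.93
eef_pos: [0.5169, -0.0324, 0.1554]
tool_rot: [0.557, 0.435, 0.558, -0.435]
contact_force: [0.1, 0.2, -0.1]
gripper_width: -0.0
```

```bash
python3 - <<'E'
from h import *
plan([0.5170,-0.0330,0.145],13.85,1)
z=snap('wrist','w3');z=np.load('pics/w3.npz');c=cloud('wrist',z['d'],z['pos'],z['rot'])
for g in [(0.4835,.1027),(.5003,.0347),(.517,-.033)]:
  m=(c[...,2]>0.1015)&(c[...,2]<.148)&(np.hypot(c[...,0]-g[0],c[...,1]-g[1])<.016)
  P=c[m];print(m.sum(),np.round(np.percentile(P[:,2],[10,50,90]),4) if m.sum() else 0,cv2.minEnclosingCircle(P[:,:2].astype(np.float32))if m.sum() else 0)
E
```

```text
pos [ 0.5169 -0.0324  0.1554] rotvec deg [ 0.2  -0.03  0.04] F [ 0.13  0.16 -0.11] t 8.93
[[0.261,0.0,0.015,0.0006,-0.0001,0.0001]]
end [ 0.517 -0.033  0.145]
0 0 0
1606 [0.1079 0.1088 0.1097] ((0.5002676844596863, 0.03452759608626366), 0.012968125753104687)
1000 [0.137  0.1417 0.1427] ((0.5168520212173462, -0.03295549377799034), 0.012958045117557049)
```

View pics/w3.png

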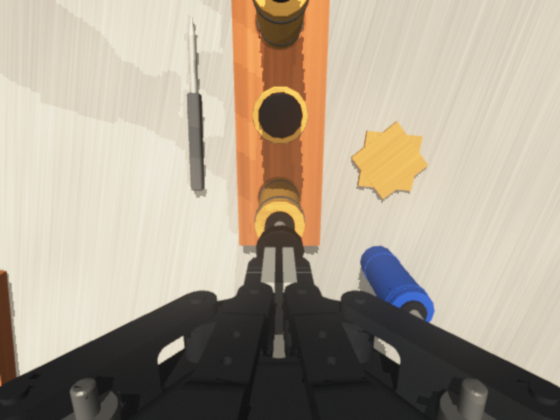

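Emit:
step_arm:
  plan:
    - [0.26,0,0,0,0,0]
    - [0.1,0,0,0,0,0]
    - [0.1,0,0,0,0,0]
    - [0.1,0,0,0,0,0]
    - [0.075,0,0,0,0,0]
    - [0.05,0,0,0,0,0]

```text
t: 9.72
eef_pos: [0.5173, -0.0331, 0.1281]
tool_rot: [0.557, 0.435, 0.557, -0.435]
contact_force: [-0.6, 0.0, 2.0]
gripper_width: 0.005
```

Emit:
step_arm:
  plan:
    - [0.05,0,0,0,0,0]

```text
t: 9.85
eef_pos: [0.5173, -0.0331, 0.1262]
tool_rot: [0.557, 0.435, 0.557, -0.435]
contact_force: [-0.8, 1.4, 2.1]
gripper_width: -0.003
```

Emit:
step_arm:
  plan:
    - [0.05,0,0,0,0,0]

```text
t: 9.98
eef_pos: [0.5173, -0.0331, 0.1242]
tool_rot: [0.557, 0.435, 0.557, -0.435]
contact_force: [-0.4, 1.1, 2.6]
gripper_width: -0.0
```

Emit:
step_arm:
  plan:
    - [0.05,0,0,0,0,0]

```text
t: 10.1
eef_pos: [0.5173, -0.0331, 0.1222]
tool_rot: [0.557, 0.435, 0.557, -0.435]
contact_force: [-0.6, 0.0, 2.3]
gripper_width: 0.001
```

Steady drag past half stroke, so this one is sound too. I'll push it home.

Emit:
step_arm:
  plan:
    - [0.08,0,0,0,0,0]
    - [0.08,0,0,0,0,0]
    - [0.06,0,0,0,0,0]
    - [0.03,0,0,0,0,0]

```text
t: 10.6
eef_pos: [0.5172, -0.0331, 0.1121]
tool_rot: [0.557, 0.435, 0.557, -0.435]
contact_force: [-2.1, 1.4, 2.0]
gripper_width: 0.0
```

Emit:
step_arm:
  plan:
    - [0.025,0,0,0,0,0]
    - [0.025,0,0,0,0,0]

```text
t: 10.85
eef_pos: [0.5173, -0.0331, 0.1103]
tool_rot: [0.557, 0.435, 0.557, -0.435]
contact_force: [-0.9, 1.0, 1.7]
gripper_width: -0.003
```

Emit:
step_arm:
  plan:
    - [0.025,0,0,0,0,0]

```text
t: 10.98
eef_pos: [0.5173, -0.0331, 0.1093]
tool_rot: [0.557, 0.435, 0.557, -0.435]
contact_force: [-0.5, 2.5, 3.6]
gripper_width: 0.0
```

Emit:
step_arm:
  plan:
    - [0.025,0,0,0,0,0]

```text
t: 11.1
eef_pos: [0.5174, -0.0331, 0.1084]
tool_rot: [0.557, 0.435, 0.557, -0.435]
contact_force: [-1.5, 1.0, 4.1]
gripper_width: 0.002
```

Emit:
step_arm:
  plan:
    - [-0.5,0,0,0,0,0]
    - [-1,0,0,0,0,0]
    - [0,0,-0.4,0,0,0]
    - [0,0,-0.6,0,0,0]
    - [0,0,-0.7,0,0,0]
    - [0,0,-0.7,0,0,0]
    - [0,0,-0.7,0,0,0]
    - [0,0,-0.4,0,0,0]

```text
t: 12.1
eef_pos: [0.4823, 0.1043, 0.1675]
tool_rot: [0.558, 0.434, 0.558, -0.435]
contact_force: [-0.6, -0.2, -0.4]
gripper_width: -0.003
```

Emit:
step_arm:
  plan:
    - [0,0,0,0,0,0]
    - [0,0,0,0,0,0]
    - [0,0,0,0,0,0]
  fingers: -1

```text
t: 12.48
eef_pos: [0.4836, 0.1015, 0.1683]
tool_rot: [0.557, 0.436, 0.557, -0.436]
contact_force: [-0.4, -0.6, -0.7]
gripper_width: 0.634
```

```bash
python3 - <<'E'
from h import *
z=snap('wrist','w4');z=np.load('pics/w4.npz');c=cloud('wrist',z['d'],z['pos'],z['rot'])
g=(0.4835,.1027)
for lo,hi in [(.108,.14),(.09,.102)]:
  m=(c[...,2]>lo)&(c[...,2]<hi)&(np.hypot(c[...,0]-g[0],c[...,1]-g[1])<.02)
  P=c[m];print(m.sum(),np.round(np.percentile(P[:,2],[10,50,90]),4) if m.sum() else 0,cv2.minEnclosingCircle(P[:,:2].astype(np.float32))if m.sum() else 0)
plan([0.4835,0.1027,0.064],13.85,4)
E
```

```text
1368 [0.1253 0.1267 0.1275] ((0.4831972122192383, 0.10275387018918991), 0.013188738375902176)
810 [0.0955 0.0969 0.0985] ((0.48360398411750793, 0.10289157927036285), 0.017051484435796738)
pos [0.4836 0.1017 0.1683] rotvec deg [ 0.08  0.02 -0.  ] F [ 0.05 -0.27  0.08] t 12.53
[[0.652,0.001,-0.007,0.0001,0.0,-0.0],[0.652,0.001,-0.007,0.0,0.0,-0.0],[0.652,0.001,-0.006,0.0001,0.0,-0.0],[0.651,0.002,-0.007,0.0,0.0,-0.0]]
end [0.4835 0.1027 0.064 ]
```

View pics/w4.png

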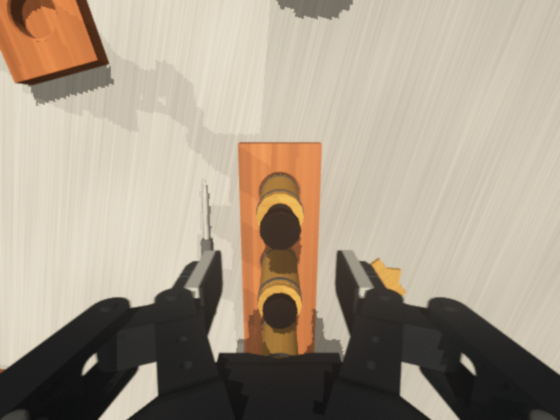

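Emit:
step_arm:
  plan:
    - [0,0,0,0,0,0]
    - [0.3,0,-0.025,0,0,0]
    - [0.6,0,0,0,0,0]
    - [0.6,0,0,0,0,0]
    - [0.6,0,0,0,0,0]
    - [0.4,0,0,0,0,0]
    - [0.1,0,0,0,0,0]
    - [0,0,0,0,0,0]

```text
t: 13.52
eef_pos: [0.4832, 0.1036, 0.0643]
tool_rot: [0.557, 0.435, 0.557, -0.435]
contact_force: [-1.2, -0.4, 0.1]
gripper_width: 1.001
```

```bash
python3 - <<'E'
from h import *
snap('wrist','w5')
plan([0.4835,0.1027,0.064],13.85,1)
E
```

```text
pos [0.4836 0.1038 0.0647] rotvec deg [ 0.17 -0.01 -0.05] F [ 0.48  0.09 -0.32] t 13.57
[[0.018,-0.008,0.025,0.0005,-0.0,-0.0001]]
end [0.4835 0.1027 0.064 ]
```

View pics/w5.png

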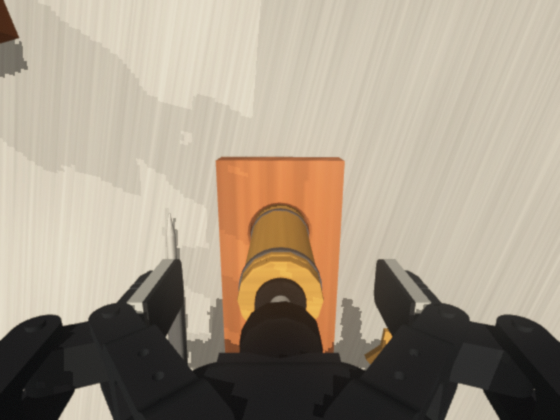

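Emit:
step_arm:
  plan:
    - [0,0,0.02,0,0,0]
    - [0,0,0,0,0,0]
    - [0,0,0,0,0,0]
    - [0,0,0,0,0,0]
    - [0,0,0,0,0,0]
    - [0,0,0,0,0,0]
  fingers: 1
  force: 60

```text
t: 14.32
eef_pos: [0.4837, 0.1031, 0.0647]
tool_rot: [0.557, 0.436, 0.557, -0.435]
contact_force: [-0.6, -0.5, 6.2]
gripper_width: 0.372
```

Emit:
step_arm:
  plan:
    - [-0.25,0,0,0,0,0]
    - [-0.5,0,0,0,0,0]
    - [0,0,0,0,0,0]

```text
t: 14.7
eef_pos: [0.4837, 0.103, 0.0952]
tool_rot: [0.558, 0.436, 0.557, -0.435]
contact_force: [0.2, 0.2, -4.2]
gripper_width: 0.374
```

```bash
python3 - <<'E'
from h import *
snap('side','s6'); p=cv2.imread('pics/s6.png'); cv2.imwrite('pics/s6c.png',cv2.resize(p[110:310,200:400],None,fx=3,fy=3))
plan([0.4835,0.1027,0.234],13.85,1)
E
```

```text
pos [0.4831 0.1031 0.0944] rotvec deg [ 0.19 -0.01 -0.03] F [ 0.39 -0.13 -3.9 ] t 14.75
[[-3.49,0.008,0.01,0.0005,-0.0,-0.0001]]
end [0.4835 0.1027 0.234 ]
```

View pics/s6c.png

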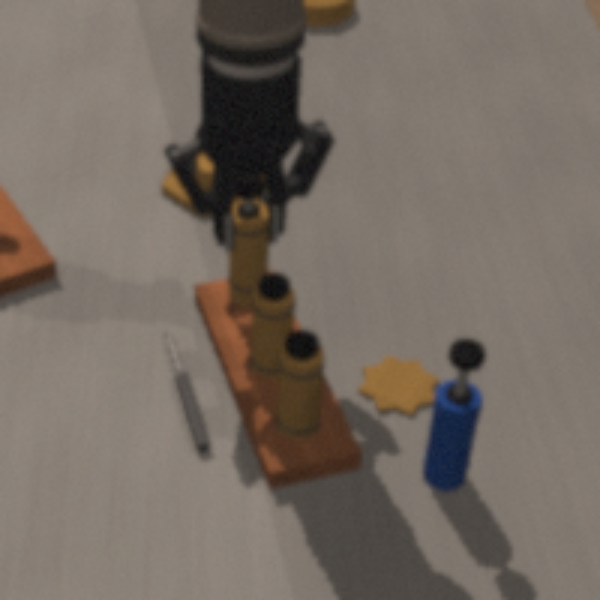

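Emit:
step_arm:
  plan:
    - [-0.4,0,0,0,0,0]
    - [-0.6,0,0,0,0,0]
    - [-0.7,0,0,0,0,0]
    - [-0.6,0,0,0,0,0]
    - [-0.4,0,0,0,0,0]
    - [-0.05,0,0,0,0,0]

```text
t: 15.5
eef_pos: [0.4837, 0.103, 0.2052]
tool_rot: [0.558, 0.436, 0.557, -0.435]
contact_force: [-0.0, 0.4, -4.7]
gripper_width: 0.373
```

Emit:
step_arm:
  plan:
    - [0,-0.06,0.26,0,0,0]
    - [0,-0.12,0.48,0,0,0]
    - [0,-0.16,0.65,0,0,0]
    - [0,-0.18,0.73,0,0,0]
    - [0,-0.18,0.73,0,0,0]
    - [0,-0.18,0.73,0,0,0]
    - [0,-0.18,0.73,0,0,0]
    - [0,-0.18,0.73,0,0,0]

```text
t: 16.5
eef_pos: [0.4829, -0.1064, 0.2032]
tool_rot: [0.557, 0.435, 0.558, -0.436]
contact_force: [0.5, 0.1, -4.0]
gripper_width: 0.372
```

Emit:
step_arm:
  plan:
    - [0,-0.18,0.73,0,0,0]
    - [0,-0.18,0.73,0,0,0]
    - [0,-0.18,0.73,0,0,0]
    - [0,-0.18,0.73,0,0,0]
    - [0,-0.17,0.68,0,0,0]
    - [0,-0.13,0.53,0,0,0]
    - [0,-0.08,0.3,0,0,0]
    - [0,0,0,0,0,0]

```text
t: 17.5
eef_pos: [0.4834, -0.2881, 0.2036]
tool_rot: [0.557, 0.435, 0.557, -0.436]
contact_force: [0.8, 0.8, -3.7]
gripper_width: 0.376
```

```bash
python3 - <<'E'
from h import *
snap('wrist','w7'); snap('side','s7')
plan([0.484,-0.330,0.09],13.85,1)
z=np.load('pics/w7.npz');c=cloud('wrist',z['d'],z['pos'],z['rot'])
p=z['p'].astype(int);m=(p[...,0]>110)&(p[...,1]<60)&(p[...,2]<60)&(z['d']>0)
P=c[m];print(m.sum(),np.median(P[:,2]),cv2.minAreaRect(P[:,:2].astype(np.float32)))
E
```

```text
pos [ 0.4841 -0.2864  0.2038] rotvec deg [ 0.21 -0.07  0.04] F [-0.26  0.81 -4.3 ] t 17.6
[[2.843,-0.265,1.06,0.0006,-0.0002,0.0001]]
end [ 0.484 -0.33   0.09 ]
3105 0.006424923844609132 ((0.462990939617157, -0.45208537578582764), (0.40625831484794617, 0.16001328825950623), 82.9440689086914)
```

View pics/w7.png

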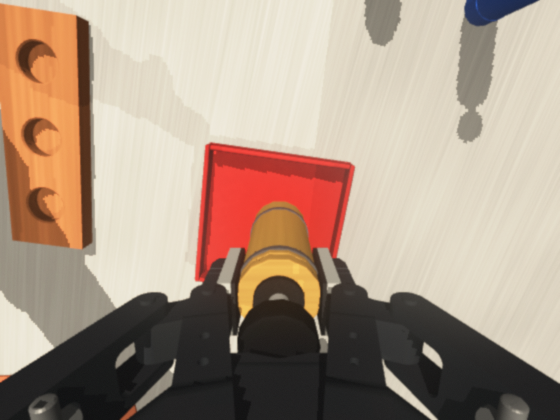

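View pics/s7.png

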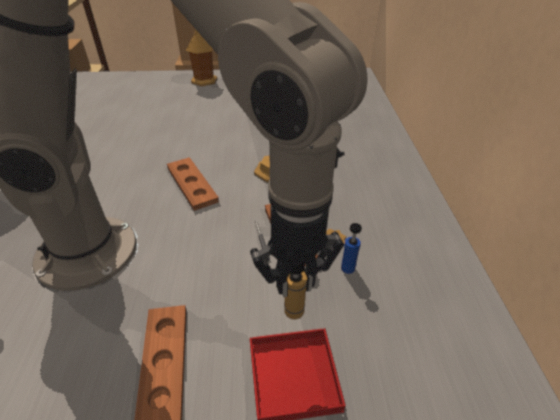

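Emit:
step_arm:
  plan:
    - [0,-0.06,0.26,0,0,0]
    - [0.2,-0.09,0.4,0,0,0]
    - [0.4,-0.08,0.3,0,0,0]
    - [0.7,-0.03,0.1,0,0,0]
    - [0.7,0,0,0,0,0]
    - [0.7,0,0,0,0,0]
    - [0.3,0,0,0,0,0]
    - [0,0,0,0,0,0]

```text
t: 18.6
eef_pos: [0.484, -0.3308, 0.0835]
tool_rot: [0.557, 0.435, 0.558, -0.435]
contact_force: [0.1, -0.6, -4.6]
gripper_width: 0.373
```

```bash
python3 - <<'E'
from h import *
snap('side','s8'); p=cv2.imread('pics/s8.png'); cv2.imwrite('pics/s8c.png',cv2.resize(p[250:420,210:390],None,fx=3.5,fy=3.5))
plan([0.484,-0.330,0.0655],13.85,1)
z=np.load('pics/s8.npz');c=cloud('side',z['d'])
E
```

```text
pos [ 0.4846 -0.3313  0.0844] rotvec deg [0.17 0.01 0.01] F [ 0.43  0.18 -4.3 ] t 18.65
[[0.473,-0.006,-0.034,0.0005,0.0,0.0]]
end [ 0.484  -0.33    0.0655]
```

View pics/s8c.png

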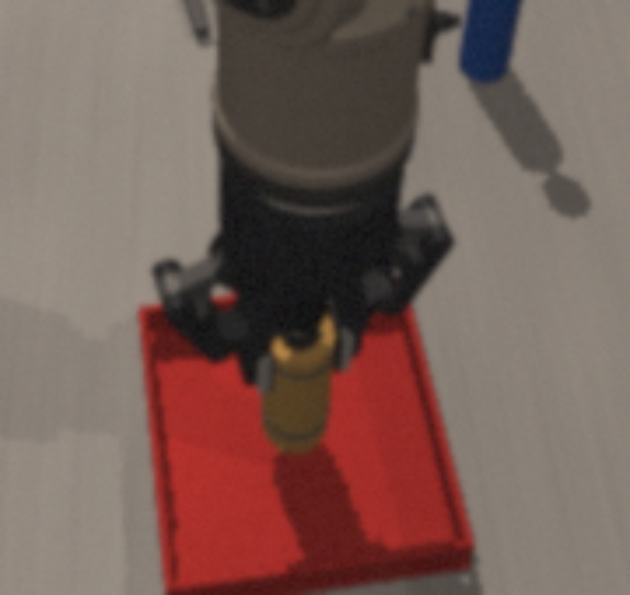

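Emit:
step_arm:
  plan:
    - [0.25,0,0,0,0,0]
    - [0.15,0,0,0,0,0]
    - [0.05,0,0,0,0,0]
    - [0,0,0,0,0,0]

```text
t: 19.15
eef_pos: [0.4845, -0.3309, 0.0663]
tool_rot: [0.557, 0.435, 0.557, -0.435]
contact_force: [-0.1, -0.4, -4.4]
gripper_width: 0.37
```

Emit:
step_arm:
  plan:
    - [0.025,0,0,0,0,0]
    - [0,0,0,0,0,0]

```text
t: 19.4
eef_pos: [0.4845, -0.331, 0.0654]
tool_rot: [0.557, 0.435, 0.557, -0.435]
contact_force: [-0.5, 0.6, -3.6]
gripper_width: 0.376
```

Emit:
step_arm:
  plan:
    - [0.025,0,0,0,0,0]
    - [0,0,0,0,0,0]

```text
t: 19.65
eef_pos: [0.4844, -0.3309, 0.0642]
tool_rot: [0.557, 0.435, 0.557, -0.435]
contact_force: [-0.5, -0.0, -3.7]
gripper_width: 0.372
```

Emit:
step_arm:
  plan:
    - [0.02,0,0,0,0,0]
    - [0,0,0,0,0,0]

```text
t: 19.9
eef_pos: [0.4846, -0.3311, 0.0638]
tool_rot: [0.557, 0.435, 0.557, -0.435]
contact_force: [-0.6, 1.2, -0.3]
gripper_width: 0.37
```

Emit:
step_arm:
  plan:
    - [0,0,0,0,0,0]
    - [0,0,0,0,0,0]
    - [0,0,0,0,0,0]
    - [0,0,0,0,0,0]
    - [0,0,0,0,0,0]
  fingers: -1

```text
t: 20.52
eef_pos: [0.4846, -0.3309, 0.0635]
tool_rot: [0.557, 0.435, 0.557, -0.435]
contact_force: [0.5, 0.1, -0.2]
gripper_width: 1.001
```

Emit:
step_arm:
  plan:
    - [-0.2,0,0,0,0,0]
    - [-0.4,0,0,0,0,0]
    - [-0.8,0,0,0,0,0]
    - [-0.8,0,0,0,0,0]
    - [-0.8,0,0,0,0,0]
    - [-0.8,0,0,0,0,0]
    - [-0.6,0,0,0,0,0]
    - [0,0,0,0,0,0]

```text
t: 21.52
eef_pos: [0.4854, -0.3319, 0.2424]
tool_rot: [0.559, 0.436, 0.556, -0.435]
contact_force: [0.3, -0.2, -0.4]
gripper_width: 1.001
```

```bash
python3 - <<'E'
from h import *
snap('wrist','w9');snap('side','s9');snap('top','t9')
p=cv2.imread('pics/s9.png'); cv2.imwrite('pics/s9c.png',cv2.resize(p[160:420,200:400],None,fx=2.3,fy=2.3))
z=np.load('pics/s9.npz');c=cloud('side',z['d'])
for n in 'side','top':
  z=np.load('pics/%s9.npz'%n[0]);c=cloud(n,z['d']);dark=z['p'].max(-1)<60
  for g,nm in [((.4835,.1027),'c socket'),((.5003,.0347),'b'),((.517,-.033),'a'),((.4845,-.331),'tray')]:
    m=(np.hypot(c[...,0]-g[0],c[...,1]-g[1])<.02)&(c[...,2]<.16)&(c[...,2]>.0)
    P=c[m]; 
    if m.sum(): t=P[P[:,2]>np.percentile(P[:,2],95)-.004]; print(n,nm,m.sum(),np.round(np.percentile(P[:,2],[5,95]),4),np.round(t.mean(0),4))
z=np.load('pics/w9.npz');c=cloud('wrist',z['d'],z['pos'],z['rot'])
for lo,hi in [(.106,.14),(.088,.102)]:
  m=(c[...,2]>lo)&(c[...,2]<hi)&(np.hypot(c[...,0]-.4845,c[...,1]+.331)<.03)
  P=c[m];print(m.sum(),np.round(np.percentile(P[:,2],[10,50,90]),4) if m.sum() else 0,cv2.minEnclosingCircle(P[:,:2].astype(np.float32))if m.sum() else 0)
E
```

```text
side tray 919 [0.0047 0.1247] [ 0.4845 -0.3328  0.1241]
top c socket 209 [0.0026 0.0205] [0.4821 0.0978 0.02  ]
top b 291 [0.0163 0.1097] [0.5006 0.036  0.108 ]
top a 295 [0.0164 0.1101] [ 0.517  -0.0319  0.1085]
top tray 423 [0.0051 0.1264] [ 0.4844 -0.3297  0.1253]
738 [0.1247 0.1259 0.1267] ((0.4845764935016632, -0.33124226331710815), 0.012996071949601173)
428 [0.0945 0.0959 0.0969] ((0.48434051871299744, -0.33081525564193726), 0.017105722799897194)
```

View pics/s9c.png

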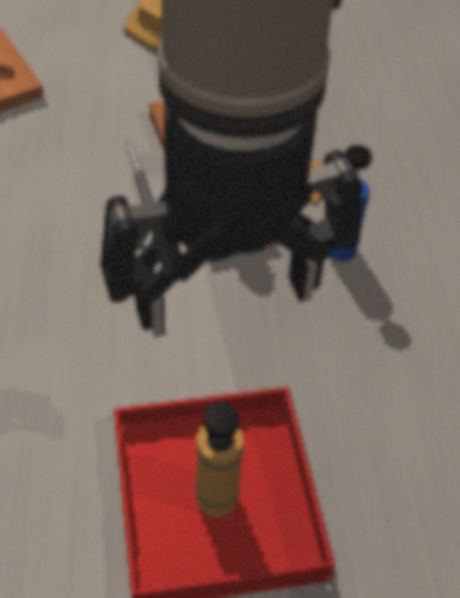

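View pics/w9.png

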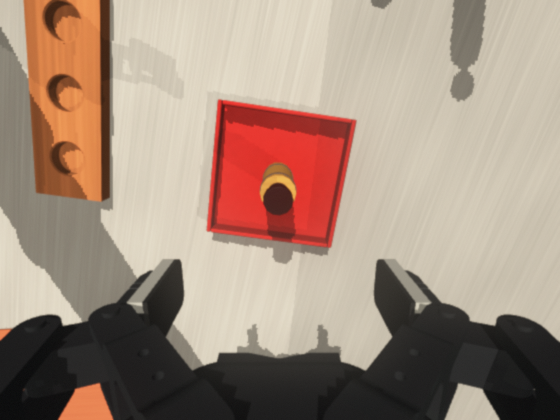

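View pics/t9.png

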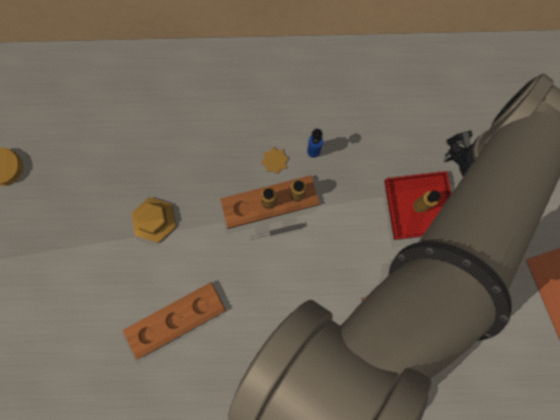

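The pump stands upright in the tray at (428,200), and its socket at (241,208) is empty. The other two pumps at (268,197) and (298,188) are in place. The star, base, scriber and blue pump are where they were.

```bash
python3 -c "
from station import bot
print(bot.hand_in())"
```

```text
the job is handed in; nothing more can be done
None
```

I tried all three plungers. Two slid freely, so I pushed them home and left those pumps in their sockets. The one that bound is now standing upright in the red reject tray. The job was handed in at about 21.7 s on the clock.

- **Binding pump (end socket on the far side from the tray):** its resistance climbed from about 2 N to 8 N near half stroke. I stopped there, about 19 mm in. When let go, its knob crept back about 2.5 mm, as a binding plunger should.
- **Sound pumps (middle socket and the end socket nearer the tray):** both showed a steady drag of about 2 N past half stroke. They met the buffer at home, and I stopped at about 4 to 4.5 N. Their knob tops last measured 0.108–0.110 m, against an expected 0.110 m.
- **Reject pump:** the last pictures show it upright near the tray's centre, with its plunger still part way in. Its cap measured 0.096 m high and its knob about 0.126 m.
- **Everything else:** the lantern base, star, scriber and blue look-alike showed no change in the last top view. The near end of the right-hand look-alike rack was hidden by the arm in that view, but the wrist camera showed it in place.

No final checks disagreed. One move stopped about 45 mm short of the tray, and I corrected it before lowering the pump.

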